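# Dip-check a row of tappets in a cylinder head

## Task

The six dark steel tappets of the cylinder head on the bench have just been fitted: check that each slides freely. With closed fingertips run along the row from the end with the yellow disc to the end with the red disc, dipping each tappet in turn by about 4 mm with a light touch, never pressing hard or driving one near its stop. Lift nothing, and leave the socket, spray can, spare tappet and screwdriver where they are.

Things in the scene. Friction and masses are not known exactly. Their poses are not given: they have to be found in the camera images.
- head: Aluminium cylinder head fixed to the bench, a block 140 mm (its x) by 340 mm (its y), with a flange 150 by 350 mm low down. Its flat top (the deck) lies 95 mm above its underside. Origin: centre of its underside, on the bench. Its y axis runs along the row of tappets, its z up. On the deck, besides the tappets: four corner bolt heads 6 mm high, the two discs and the loose socket.
- yellow_disc: Yellow painted disc, 24 mm across, 2 mm high, fixed on the deck at one end of the row, 43 mm beyond the last tappet's centre along the head's y: the row starts here. It may be at either end. Origin: centre of its underside.
- red_disc: Red painted disc of the same size, fixed on the deck at the other end of the row, where the row finishes. Origin: centre of its underside.
- socket: Loose steel socket (a ring 26 mm across, 28 mm high), standing on the deck about 54 mm from the row's centre line on the head's -x side. Origin: centre of its underside. Leave it alone.
- spray_can: Loose spray can, 60 mm across, 130 mm high, standing on the bench beyond the head's -y end. Origin: centre of its underside. Leave it alone.
- spare_tappet: Loose spare dark steel tappet, 28 mm across, 32 mm high, standing on the bench on the head's +x side; not one of the six. Origin: centre of its underside. Leave it alone.
- screwdriver: Loose screwdriver lying on the bench beyond the head's +y end. Leave it alone.
- tappet1_top (a point): Highest point of the domed crown of tappet 1, a dark steel bucket 28 mm across; the crown is a cap of 25 mm radius, its edge 4.3 mm lower than its top. Moves with the tappet. Head-frame x +6 mm, y -105 mm. With the tappet fully up it is 13 mm above the deck (108 mm above the bench).
- tappet1 (a joint): How far tappet 1 is down, in m: 0 = fully up (13 mm proud of the deck), 0.010 = at its stop; it starts between 0 and 0.001. About 2.5 N pushes it down; there is no spring and it stays where it is left. It can also be pulled up out of its bore (negative), which is wrong.
- tappet2_top (a point): Highest point of the domed crown of tappet 2, a dark steel bucket 28 mm across; the crown is a cap of 25 mm radius, its edge 4.3 mm lower than its top. Moves with the tappet. Head-frame x -6 mm, y -63 mm. With the tappet fully up it is 13 mm above the deck (108 mm above the bench).
- tappet2 (a joint): How far tappet 2 is down, in m: 0 = fully up (13 mm proud of the deck), 0.010 = at its stop; it starts between 0 and 0.001. About 2.5 N pushes it down; there is no spring and it stays where it is left. It can also be pulled up out of its bore (negative), which is wrong.
- tappet3_top (a point): Highest point of the domed crown of tappet 3, a dark steel bucket 28 mm across; the crown is a cap of 25 mm radius, its edge 4.3 mm lower than its top. Moves with the tappet. Head-frame x +6 mm, y -21 mm. With the tappet fully up it is 13 mm above the deck (108 mm above the bench).
- tappet3 (a joint): How far tappet 3 is down, in m: 0 = fully up (13 mm proud of the deck), 0.010 = at its stop; it starts between 0 and 0.001. About 2.5 N pushes it down; there is no spring and it stays where it is left. It can also be pulled up out of its bore (negative), which is wrong.
- tappet4_top (a point): Highest point of the domed crown of tappet 4, a dark steel bucket 28 mm across; the crown is a cap of 25 mm radius, its edge 4.3 mm lower than its top. Moves with the tappet. Head-frame x -6 mm, y +21 mm. With the tappet fully up it is 13 mm above the deck (108 mm above the bench).
- tappet4 (a joint): How far tappet 4 is down, in m: 0 = fully up (13 mm proud of the deck), 0.010 = at its stop; it starts between 0 and 0.001. About 2.5 N pushes it down; there is no spring and it stays where it is left. It can also be pulled up out of its bore (negative), which is wrong.
- tappet5_top (a point): Highest point of the domed crown of tappet 5, a dark steel bucket 28 mm across; the crown is a cap of 25 mm radius, its edge 4.3 mm lower than its top. Moves with the tappet. Head-frame x +6 mm, y +63 mm. With the tappet fully up it is 13 mm above the deck (108 mm above the bench).
- tappet5 (a joint): How far tappet 5 is down, in m: 0 = fully up (13 mm proud of the deck), 0.010 = at its stop; it starts between 0 and 0.001. About 2.5 N pushes it down; there is no spring and it stays where it is left. It can also be pulled up out of its bore (negative), which is wrong.
- tappet6_top (a point): Highest point of the domed crown of tappet 6, a dark steel bucket 28 mm across; the crown is a cap of 25 mm radius, its edge 4.3 mm lower than its top. Moves with the tappet. Head-frame x -6 mm, y +105 mm. With the tappet fully up it is 13 mm above the deck (108 mm above the bench).
- tappet6 (a joint): How far tappet 6 is down, in m: 0 = fully up (13 mm proud of the deck), 0.010 = at its stop; it starts between 0 and 0.001. About 2.5 N pushes it down; there is no spring and it stays where it is left. It can also be pulled up out of its bore (negative), which is wrong.

How it is judged:
On the way, in this order (a step that is already met when the one before it is completed fails the run):
1. the tappet next to the yellow disc is dipped by 2 mm or more (((y of yellow_disc in the frame of head below 0 m and value of joint tappet1 above 0.002 m) or (y of yellow_disc in the frame of head above 0 m and value of joint tappet6 above 0.002 m))), for 0.1 s.
2. all six tappets are dipped, 2 to 7.5 mm below fully up (value of joint tappet1 between 0.002 and 0.0075 m and value of joint tappet2 between 0.002 and 0.0075 m and value of joint tappet3 between 0.002 and 0.0075 m and value of joint tappet4 between 0.002 and 0.0075 m and value of joint tappet5 between 0.002 and 0.0075 m and value of joint tappet6 between 0.002 and 0.0075 m), for 0.1 s.
At the end, for the whole second after the job is handed in: All six tappets stand 2 to 7.5 mm below their fully-up height; the socket, spray can, spare tappet and screwdriver are within 15 mm of where they were (all of step 2 and distance of each of socket, spray_can, spare_tappet, screwdriver from where it was at the start of the episode below 0.015 m); the robot touches nothing.
It fails at once if a tappet is dipped (over 2.5 mm) before its neighbour on the yellow disc's side (still under 1.5 mm) ((y of yellow_disc in the frame of head below 0 m and value of joint tappet2 above 0.0025 m and value of joint tappet1 below 0.0015 m) or (y of yellow_disc in the frame of head below 0 m and value of joint tappet3 above 0.0025 m and value of joint tappet2 below 0.0015 m) or (y of yellow_disc in the frame of head below 0 m and value of joint tappet4 above 0.0025 m and value of joint tappet3 below 0.0015 m) or (y of yellow_disc in the frame of head below 0 m and value of joint tappet5 above 0.0025 m and value of joint tappet4 below 0.0015 m) or (y of yellow_disc in the frame of head below 0 m and value of joint tappet6 above 0.0025 m and value of joint tappet5 below 0.0015 m) or (y of yellow_disc in the frame of head above 0 m and value of joint tappet1 above 0.0025 m and value of joint tappet2 below 0.0015 m) or (y of yellow_disc in the frame of head above 0 m and value of joint tappet2 above 0.0025 m and value of joint tappet3 below 0.0015 m) or (y of yellow_disc in the frame of head above 0 m and value of joint tappet3 above 0.0025 m and value of joint tappet4 below 0.0015 m) or (y of yellow_disc in the frame of head above 0 m and value of joint tappet4 above 0.0025 m and value of joint tappet5 below 0.0015 m) or (y of yellow_disc in the frame of head above 0 m and value of joint tappet5 above 0.0025 m and value of joint tappet6 below 0.0015 m)).
It fails at once if a tappet is driven to within 1.5 mm of its stop (value of joint any of tappet1, tappet2, tappet3, tappet4, tappet5, tappet6 above 0.0085 m).
It fails at once if a tappet is pulled up (over 1.5 mm above fully up) (value of joint any of tappet1, tappet2, tappet3, tappet4, tappet5, tappet6 below -0.0015 m).
It fails at once if the head or a tappet is pressed hard (over 25 N) (contact force between any of the fingers, the arm and head above 25 N).
It fails at once if a bystander is moved by more than 15 mm or lifted (distance of any of socket, spray_can, spare_tappet, screwdriver from where it was at the start of the episode above 0.015 m).
It also fails if it takes over 48 s, if anything falls off the work surface, if the arm or the gripper's body presses on something with over 40 N, if the wrist force passes 120 N, or if a joint passes its speed limit or range.

## Robot

A 6-joint arm with a two-finger parallel gripper is mounted at the origin on the work surface. World frame = base frame: x ahead of the robot, y to its left, z up, the work surface at z = 0. Lengths are in m, angles in rad, forces in N, time in s.
With the tool pointing down it reaches from about 0.275 to 0.825 m from the base axis. Payload 4.9 kg.
Tool frame: the origin (TCP) lies midway between the tips of the shut fingers; the grasp point (between the pads) lies 19 mm behind it; z points along the fingers, y is the line along which they close (so a half turn about z gives the same grasp; the last joint's range is limited). The gripper opens to 85 mm and grips with 20 to 120 N. Pads are 22 mm wide; open, the fingers measure 114 mm over their backs; the gripper's body (76 mm by 85 mm) begins 54 mm behind the grasp point. The pads swing forward as they close: fully open they stand 13 mm farther back than shut.
Start: joints at [0.984, 0.326, -0.193, 1.052, 0, 1.437], TCP at [0.241, 0.495, 0.207] pointing down, gripper open.
Joint ranges: [-2.65, 2.65], [-0.97, 1.79], [-1.3, 1.35], [-1.93, 2.1], [-1.47, 1.37], [-3.14, 3.14]. Speed limits (rad/s): [2.57, 2.57, 3.14, 3.14, 3.14, 3.14].

## Interface

Orientations are given as [roll, pitch, yaw] about the fixed x, y, z axes, in that order (R = Rz(yaw) Ry(pitch) Rx(roll)).
In Python, from cell import env, cams gives the robot as it stands. Calls block until the motion is done:
- env.goto(position, orientation): joint-space move of the TCP to a pose.
- env.line_to(position, rotation=None, max_speed=0.15, stop_force=None): straight line of the TCP; rotation=None keeps the orientation; max_speed is the mean speed in m/s. With stop_force (N) it stops when the force on the tool has changed by that much, and returns True; else False.
- env.goto_joints(angles): joint-space move.
- env.open_jaws() and env.gripper_close(squeeze=None): open the fingers fully, or close them until they stop; squeeze is the grip in N (None keeps the last).
- env.pause(seconds).
- env.inverse_kinematics(position, orientation): joint angles nearest the present ones, or None.
- env.observe(): the state.
- cams.grab_frame(name): name is "scene" or "side" or "wrist"; returns a dict with "pixels" (420x560x3 uint8, red, green, blue), "range_z" (420x560 float32, m along the optical axis (not along the pixel's ray), 0 where there is no reading), "K" (3x3 intrinsics, pixels), "D" ([k1, k2, p1, p2, k3] as OpenCV has them; the pictures are not rectified), "origin" and "attitude" of the camera in the world. Camera axes: x right, y down, z forward; pixel columns grow to the right and rows downward; lengths in m; the calibration is good to about 2 mm. A picture is of the moment at which its call begins.
A pose or a line that the arm cannot do raises env.Unreachable and nothing moves.
- env.hand_in(): hands the job in; it is judged then, once.
The state is a dict: "time_s": time; "joint_positions": joint angles; "dq": joint speeds; "joint_torque": joint torques, N m; "position": TCP position; "orientation": TCP orientation; "wrist_force": force on the tool from outside, world axes, zero at the start; "torque": the same for the moment, N m; "gripper_width": finger opening in m; "gripper_force": force on a finger pad.
Only numpy, scipy, OpenCV 4.12 (cv2) and the standard library are available. Lean on these libraries where they do the work, as an engineer would, in place of code of your own. Each camera call takes 0.05 s, during which the arm holds its last target. There are 200 camera calls.

## Working session

There is one attempt and no reset: what is moved stays moved. The work goes in short steps, each a Python script; the robot and the scene stay as the last script left them, time stands still between calls to the robot, and variables do not carry over. Pictures are saved under pics/ and viewed, at most 10 in all, crops included, and the job is handed in when it is done.

```bash
ls; mkdir -p pics
python3 - <<'E'
from cell import env,cams
import cv2,numpy as np
s=env.observe();print(s["time_s"],s["position"],s["orientation"],s["gripper_width"])
ims=[]
for n in("scene","side"):
    f=cams.grab_frame(n);np.savez(f"{n}0.npz",**f)
    print(n,f["K"],f["D"],f["origin"],f["attitude"])
    cv2.imwrite(f"pics/{n}0.png",f["pixels"][:,:,::-1])
E
```

```text
pics
0.0 [0.24025617 0.49405689 0.20670512] [-3.13988491e+00 -2.14439245e-04  2.68880465e+00] 0.0853880246951678
scene [[501.90703526   0.         280.43264391]
 [  0.         501.90703526 214.42154117]
 [  0.           0.           1.        ]] [-0.03702294  0.          0.          0.          0.        ] [ 1.03744622 -0.36318279  0.83838867] [-2.46721095  0.00810945  0.81907769]
side [[523.16303328   0.         269.94671746]
 [  0.         523.16303328 203.46653502]
 [  0.           0.           1.        ]] [-0.1603366  0.         0.         0.         0.       ] [ 0.47302829 -1.09517523  0.73808813] [-2.08887675 -0.00260249 -0.09415156]
```

View pics/scene0.png

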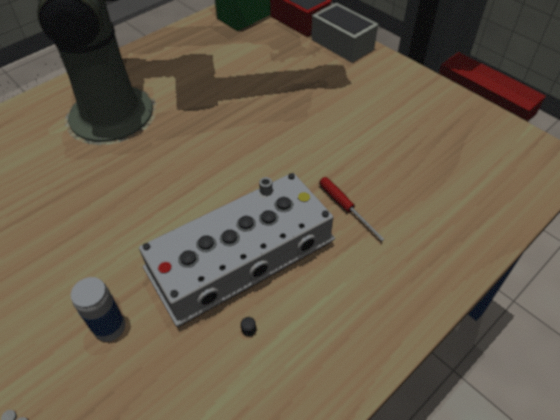

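View pics/side0.png

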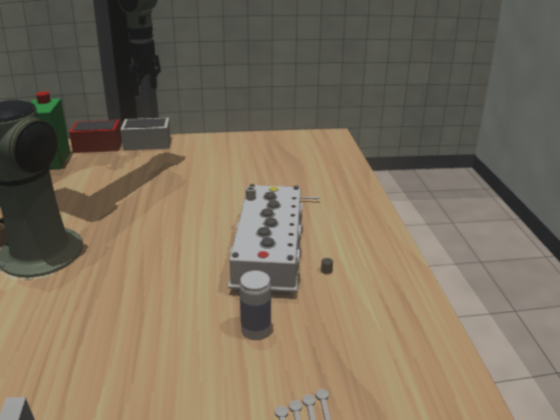

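The scene view shows the yellow disc at (303,198) and the red at (165,268). The spray can stands at the red end (-y), so the order is 6→1. Next I'll locate the discs and take a wrist view from above.

```bash
cat > h.py <<'E'
import numpy as np,cv2
from scipy.spatial.transform import Rotation as R
def ray_plane(f,uv,z):
    p=cv2.undistortPoints(np.float64(uv).reshape(-1,1,2),f["K"],f["D"])[:,0]
    d=np.c_[p,np.ones(len(p))]@R.from_euler("xyz",f["attitude"]).as_matrix().T
    o=f["origin"];return o+d*((z-o[2])/d[:,2])[:,None]
def project(f,P):
    Rm=R.from_euler("xyz",f["attitude"]).as_matrix().T
    return cv2.projectPoints(np.float64(P),cv2.Rodrigues(Rm)[0],-Rm@f["origin"],f["K"],f["D"])[0][:,0]
def disc(f,col,roi=None):
    h=cv2.cvtColor(f["pixels"],cv2.COLOR_RGB2HSV)
    m=cv2.inRange(h,(22,140,80),(35,255,255)) if col=="y" else cv2.inRange(h,(0,150,70),(8,255,255))|cv2.inRange(h,(172,150,70),(180,255,255))
    if roi: k=np.zeros_like(m);x0,y0,x1,y1=roi;k[y0:y1,x0:x1]=255;m&=k
    n,l,s,c=cv2.connectedComponentsWithStats(m)
    i=1+np.argmax(s[1:,4]);return c[i],s[i]
E
python3 - <<'E'
from h import *
from cell import env,cams
for n,ry,rr in(("scene",(290,185,315,210),(150,255,180,280)),("side",(262,182,285,197),(250,247,275,262))):
    f=dict(np.load(n+"0.npz"));P=[]
    for c,r in(("y",ry),("r",rr)):
        uv,s=disc(f,c,r);P.append(ray_plane(f,uv,.097)[0]);print(n,c,uv,s,P[-1])
    d=P[0]-P[1];print(np.linalg.norm(d),np.arctan2(d[1],d[0]),(P[0]+P[1])/2)
    if n=="scene":M=(P[0]+P[1])/2;a=np.arctan2(d[1],d[0])
yaw=a-np.pi/2
# gripper y axis (closing) candidates, above head
for w in(yaw,yaw+np.pi/2,yaw+np.pi,yaw-np.pi/2):
    w=(w+np.pi)%(2*np.pi)-np.pi
    for z in (.113,.38):
        print(w,z,[np.round(q,2) if (q:=env.inverse_kinematics([*(M[:2]+t*d[:2]),z],[np.pi,0,w])) is not None else None for t in(-.36,0,.36)])
E
```

```text
scene y [303.44067797 196.71186441] [299 193  10   8  59] [0.59892566 0.09979378 0.097     ]
scene r [164.36904762 267.02380952] [159 263  12   9  84] [ 0.54670696 -0.19114795  0.097     ]
0.29559073074307557 1.3932055298905845 [ 0.57281631 -0.04567708  0.097     ]
side y [273.  188.5] [271 188   5   2  10] [0.59575197 0.10206608 0.097     ]
side r [262.79166667 254.16666667] [259 253   8   4  24] [ 0.54495117 -0.1901096   0.097     ]
0.2965591875790531 1.3986465690967496 [ 0.57035157 -0.04402176  0.097     ]
-0.1775907969043118 0.113 [array([-0.39,  0.45, -0.26,  0.86,  0.  ,  2.93]), array([-0.21,  0.45, -0.26,  0.86,  0.  ,  3.11]), array([-0.02,  0.48, -0.21,  0.88,  0.  , -2.99])]
-0.1775907969043118 0.38 [array([-0.39,  0.33,  0.25,  1.49,  0.  ,  2.93]), array([-0.21,  0.33,  0.25,  1.49,  0.  ,  3.11]), array([-0.02,  0.37,  0.31,  1.51,  0.  , -2.99])]
1.3932055298905848 0.113 [array([-0.39,  0.45, -0.26,  0.86,  0.  ,  1.35]), array([-0.21,  0.45, -0.26,  0.86,  0.  ,  1.54]), array([-0.02,  0.48, -0.21,  0.88,  0.  ,  1.72])]
1.3932055298905848 0.38 [array([-0.39,  0.33,  0.25,  1.49,  0.  ,  1.35]), array([-0.21,  0.33,  0.25,  1.49,  0.  ,  1.54]), array([-0.02,  0.37,  0.31,  1.51,  0.  ,  1.72])]
2.9640018566854813 0.113 [array([-0.39,  0.45, -0.26,  0.86,  0.  , -0.22]), array([-0.21,  0.45, -0.26,  0.86,  0.  , -0.03]), array([-0.02,  0.48, -0.21,  0.88,  0.  ,  0.15])]
2.9640018566854813 0.38 [array([-0.39,  0.33,  0.25,  1.49,  0.  , -0.22]), array([-0.21,  0.33,  0.25,  1.49,  0.  , -0.03]), array([-0.02,  0.37,  0.31,  1.51,  0.  ,  0.15])]
-1.7483871236992086 0.113 [array([-0.39,  0.45, -0.26,  0.86,  0.  , -1.79]), array([-0.21,  0.45, -0.26,  0.86,  0.  , -1.6 ]), array([-0.02,  0.48, -0.21,  0.88,  0.  , -1.42])]
-1.7483871236992086 0.38 [array([-0.39,  0.33,  0.25,  1.49,  0.  , -1.79]), array([-0.21,  0.33,  0.25,  1.49,  0.  , -1.6 ]), array([-0.02,  0.37,  0.31,  1.51,  0.  , -1.42])]
```

Run:
```python
from h import *
from cell import env,cams
env.goto([.571,-.045,.36],[np.pi,0,2.966]);env.gripper_close(20)
f=cams.grab_frame("wrist");np.savez("wrist0.npz",**f)
cv2.imwrite("pics/w0.png",f["pixels"][:,:,::-1])
s=env.observe();print(s["time_s"],s["position"],s["orientation"],s["gripper_width"],s["wrist_force"]);print(f["K"],f["D"],f["origin"],f["attitude"])
```

```text
3.2333 [ 0.57100042 -0.04503749  0.35999981] [3.14158428e+00 1.19656127e-05 2.96590752e+00] 0.00012653059484709034 [-0.12368445 -0.17106081  0.99841537]
[[351.67955192   0.         275.84423347]
 [  0.         351.67955192 210.53910222]
 [  0.           0.           1.        ]] [-0.07040318  0.          0.          0.          0.        ] [ 0.50150293 -0.03270617  0.52682156] [ 2.86187090e+00 -3.55241427e-05  1.39441058e+00]
```

View pics/w0.png

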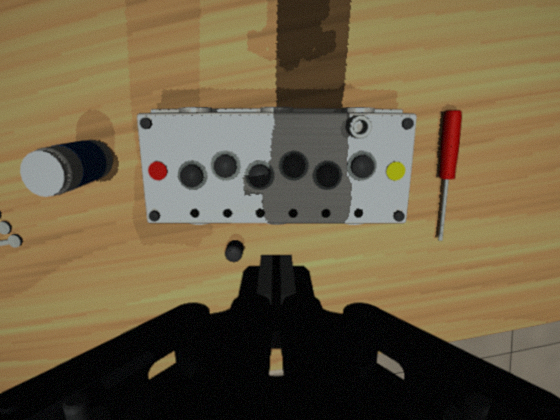

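Wrist view: red disc at (158,170), yellow at (396,171), the six tappets between them, and the socket at (358,126) on the -x side. Next I'll fit the head frame from the discs and check it against the tappet blobs and depth.

Run:
```python
from h import *
f=dict(np.load("wrist0.npz"))
Y=ray_plane(f,disc(f,"y",(380,155,412,187))[0],.097)[0];Rr=ray_plane(f,disc(f,"r",(142,155,174,187))[0],.097)[0]
d=Y-Rr;M=(Y+Rr)/2;ey=d/np.linalg.norm(d);ex=np.array([ey[1],-ey[0],0])
print(Y,Rr,np.linalg.norm(d),M,np.arctan2(ey[1],ey[0]))
tx=[6,-6,6,-6,6,-6];ty=[-105,-63,-21,21,63,105]
T=np.array([M+ex*x/1e3+ey*y/1e3 for x,y in zip(tx,ty)]);T[:,2]=.1035  # crown rim
uv=project(f,T);im=f["pixels"][:,:,::-1].copy()
g=cv2.cvtColor(im,cv2.COLOR_BGR2GRAY)
bl=[]
for i,(u,v) in enumerate(uv):
    u0,v0=int(u)-17,int(v)-17;c=g[v0:v0+35,u0:u0+35]
    t,m=cv2.threshold(c,0,255,cv2.THRESH_BINARY_INV|cv2.THRESH_OTSU)
    n,l,s,cc=cv2.connectedComponentsWithStats(m);k=1+np.argmax(s[1:,4])
    p=cc[k]+[u0,v0];q=ray_plane(f,p,.1035)[0]-M
    zz=f["range_z"][int(v)-2:int(v)+3,int(u)-2:int(u)+3]
    print(i+1,uv[i].round(1),p.round(1),s[k],"head xy mm",(q@ex*1e3).round(1),(q@ey*1e3).round(1),"depthz")
    cv2.circle(im,(int(round(u)),int(round(v))),13,(0,255,0),1)
# bolts
for p in((146,124),(154,216),(399,216),(408,124)):
    c=g[p[1]-9:p[1]+10,p[0]-9:p[0]+10];t,m=cv2.threshold(c,0,255,cv2.THRESH_BINARY_INV|cv2.THRESH_OTSU)
    n,l,s,cc=cv2.connectedComponentsWithStats(m);k=l[9,9]
    q=ray_plane(f,cc[k]+[p[0]-9,p[1]-9],.0995)[0]-M;print("bolt",s[k],(q@ex*1e3).round(1),(q@ey*1e3).round(1))
cv2.imwrite("pics/w1.png",cv2.resize(im[90:240,120:430],None,fx=2.5,fy=2.5,interpolation=cv2.INTER_CUBIC))
# depth of deck in world
vv,uu=np.mgrid[190:205:4,170:390:5];pts=np.c_[uu.ravel(),vv.ravel()]
def w(p):
    z=f["range_z"][p[:,1],p[:,0]];n=cv2.undistortPoints(np.float64(p).reshape(-1,1,2),f["K"],f["D"])[:,0]
    return (np.c_[n,np.ones(len(n))]*z[:,None])@R.from_euler("xyz",f["attitude"]).as_matrix().T+f["origin"]
print("deck z",np.percentile(w(pts)[:,2],[10,50,90]),[np.round(np.max(w(np.array([[int(u)+a,int(v)+b] for a in range(-4,5) for b in range(-8,5)]))[:,2]),4) for u,v in uv])
```

```text
[0.59811773 0.1008362  0.097     ] [ 0.54617398 -0.1901902   0.097     ] 0.2956256441614291 [ 0.57214586 -0.044677    0.097     ] 1.3941715403725656
1 [190.5 176. ] [191.7 174.9] [  5   2  29  29 618] head xy mm 4.7 -103.4 depthz
2 [224.3 166.1] [224.8 165.3] [  6   4  25  26 500] head xy mm -7.0 -62.4 depthz
3 [259.1 175.9] [260.2 176.6] [  3   6  30  26 602] head xy mm 6.9 -19.7 depthz
4 [293.7 166.1] [293.2 165.2] [  3   2  29  29 650] head xy mm -7.1 20.4 depthz
5 [327.9 175.9] [326.9 174.8] [  3   3  29  29 635] head xy mm 4.6 61.7 depthz
6 [362.7 166.3] [359.1 165.7] [  0   0  31  35 732] head xy mm -6.7 100.5 depthz
bolt [  3   3  12  11 112] -57.9 -156.4
bolt [ 4  3 11 11 94] 57.4 -156.4
bolt [ 3  3 12 12 96] 57.6 156.3
bolt [  3   3  12  12 113] -57.6 156.5
deck z [0.09445484 0.09527426 0.09635439] [np.float64(0.109), np.float64(0.1096), np.float64(0.1093), np.float64(0.5268), np.float64(0.5268), np.float64(0.1099)]
```

View pics/w1.png

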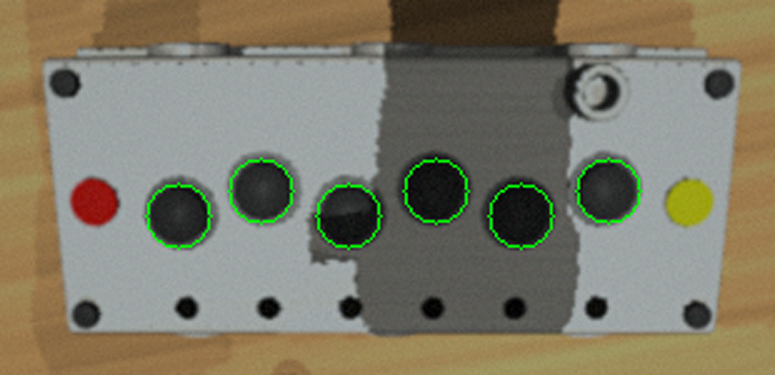

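The overlay matches all six tappets, and the bolts sit symmetrically about the fitted centre. Now I'll dip tappet 6, sensing the contact first.

```bash
cat >> h.py <<'E'
M=np.array([0.57215,-0.04468]);A=1.39417;ey=np.array([np.cos(A),np.sin(A)]);ex=np.array([ey[1],-ey[0]])
TY=dict(zip(range(1,7),[-105,-63,-21,21,63,105]))
def top(i): return M+(ex*(6 if i%2 else -6)+ey*TY[i])/1e3
E
python3 - <<'E'
from h import *
from cell import env,cams
x,y=top(6);env.line_to([x,y,.125],max_speed=.15);env.pause(.2)
print(env.observe()["wrist_force"])
hit=env.line_to([x,y,.104],max_speed=.012,stop_force=1.5)
s=env.observe();print(hit,s["time_s"],s["position"],s["wrist_force"])
E
```

```text
[ 0.80907108 -0.05109572 -0.70753676]
False 7.2 [0.58475957 0.05970911 0.10407158] [-0.04203273 -0.19011758 -0.27204486]
```

Run:
```python
from h import *
from cell import env,cams
F=[]
for k in range(10): F.append(env.observe()["wrist_force"]);env.pause(.03)
print("held",np.mean(F,0),np.std(F,0))
x,y=top(6);hit=env.line_to([x,y,.103],max_speed=.01,stop_force=1.5);s=env.observe();print(hit,s["position"],s["wrist_force"])
F=[]
for k in range(10): F.append(env.observe()["wrist_force"]);env.pause(.03)
print(np.mean(F,0))
f=cams.grab_frame("side");u,v=project(f,[[x,y,.105]])[0].astype(int)
env.line_to([x,y,.125],max_speed=.05);env.pause(.2)
F=[]
for k in range(10): F.append(env.observe()["wrist_force"]);env.pause(.03)
print("free",np.mean(F,0),env.observe()["time_s"])
c=f["pixels"][v-45:v+45,u-60:u+60,::-1];cv2.imwrite("pics/s1.png",cv2.resize(c,None,fx=6,fy=6,interpolation=cv2.INTER_CUBIC))
```

```text
held [-0.13057832  0.07160138 -0.13156264] [0.39800948 0.37329084 0.37676192]
False [0.58461631 0.05976931 0.10289541] [-0.2248499   0.69507078 -0.31906257]
[-0.35228818  0.0780099   0.215063  ]
free [0.09405337 0.01318902 0.12705102] 9.2917
```

View pics/s1.png

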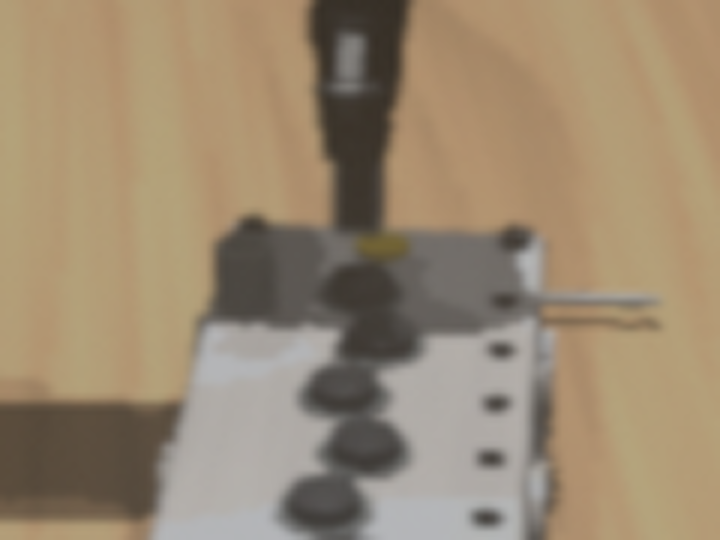

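The side crop shows tappet 6 at (360,290), but the dark fingertip ends at about (358,228), well above it. So the tip isn't where I expected, and I'll check it against the TCP.

Run:
```python
from h import *
from cell import env,cams
f=dict(np.load("wrist0.npz"))
print("TCP px in w0",project(f,[[.571,-.045,.36],[.571,-.045,.38]]))
p=f["range_z"];print("depth column 276:",[(r,round(float(p[r,272]),3)) for r in range(245,300,5)])
s=env.observe();print(s["position"],s["orientation"],s["gripper_width"],s["joint_positions"])
g=cams.grab_frame("side");pos=s["position"]
uv=project(g,[pos,pos+[0,0,.019],pos+[0,0,.04],[*top(6),.108]]);print(uv)
im=g["pixels"][:,:,::-1].copy();u,v=uv[0].astype(int)
c=cv2.resize(im[v-50:v+40,u-60:u+60],None,fx=6,fy=6,interpolation=cv2.INTER_CUBIC)
for a,b in uv: cv2.circle(c,(int((a-u+60.5)*6),int((b-v+50.5)*6)),5,(0,0,255),-1)
cv2.imwrite("pics/s2.png",c)
n=g["range_z"][v-20:v+8,u-6:u+7];print(n[::3,::3].round(3))
```

```text
TCP px in w0 [[276.01189321 253.08131046]
 [276.03332527 270.19241431]]
depth column 276: [(245, 0.563), (250, 0.566), (255, 0.149), (260, 0.143), (265, 0.139), (270, 0.134), (275, 0.132), (280, 0.127), (285, 0.123), (290, 0.12), (295, 0.118)]
[0.58463779 0.05974628 0.12490519] [-3.14154543e+00 -1.62858350e-04  2.96602518e+00] -0.000337396339869085 [-2.37148565e-02  4.59700628e-01 -2.11959783e-01  8.99304043e-01
 -2.20445226e-05  1.51852617e-01]
[[270.32248418 186.76725186]
 [270.34499686 180.02025815]
 [270.37022532 172.45324101]
 [270.32462931 192.69187714]]
[[1.25  1.249 1.249 1.251 1.701]
 [1.68  1.276 1.27  1.277 1.688]
 [1.658 1.28  1.275 1.281 1.664]
 [1.641 1.284 1.282 1.288 1.645]
 [1.619 1.293 1.293 1.292 1.626]
 [1.608 1.609 1.609 1.609 1.614]
 [1.589 1.594 1.596 1.598 1.594]
 [1.373 1.371 1.365 1.362 1.364]
 [1.36  1.357 1.358 1.351 1.351]
 [1.326 1.322 1.315 1.325 1.346]]
```

View pics/s2.png

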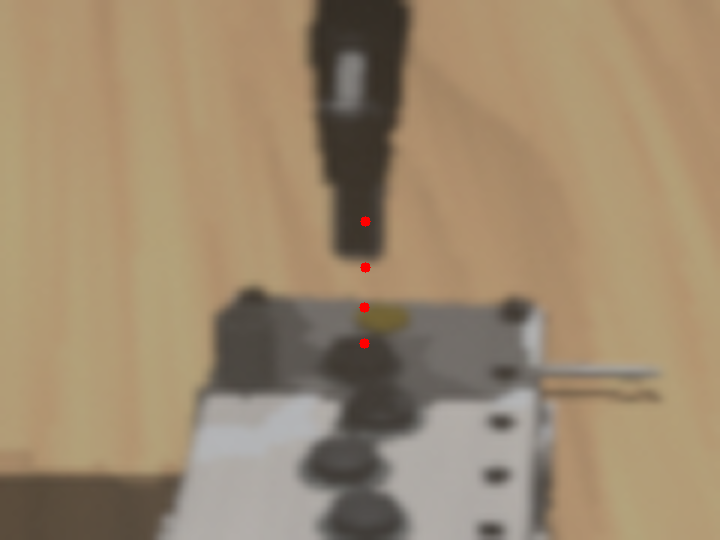

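```bash
cat >> h.py <<'E'
def px3d(f,p):
    p=np.atleast_2d(p);z=f["range_z"][p[:,1],p[:,0]];n=cv2.undistortPoints(np.float64(p).reshape(-1,1,2),f["K"],f["D"])[:,0]
    return (np.c_[n,np.ones(len(n))]*z[:,None])@R.from_euler("xyz",f["attitude"]).as_matrix().T+f["origin"]
E
python3 - <<'E'
from h import *
from cell import env,cams
f=dict(np.load("wrist0.npz"))
print("w0 tip pts rel TCP\n",(px3d(f,[[c,r] for c in(268,272,284) for r in (256,258,262,270)])-[.571,-.045,.36]).round(4))
s=env.observe();P=s["position"]
w=cams.grab_frame("wrist");print("now tip px pred",project(w,[P]))
g=w["pixels"].sum(2);print([(r,int(g[r,272]),round(float(w["range_z"][r,272]),3)) for r in range(240,275,2)])
for n in("side","scene"):
    f=cams.grab_frame(n);u,v=project(f,[P])[0].astype(int)
    q=np.array([[a,b] for a in range(u-12,u+13) for b in range(v-30,v+12)]);X=px3d(f,q)
    k=(np.hypot(*(X[:,:2]-P[:2]).T)<.035)&(X[:,2]>.116);X=X[k];q=q[k];i=np.argsort(X[:,2])[:6]
    print(n,(u,v),"lowest finger pts",np.c_[q[i],X[i].round(4)])
E
```

```text
w0 tip pts rel TCP
 [[-0.0117 -0.0014  0.0297]
 [-0.012  -0.0012  0.0327]
 [-0.0117 -0.0012  0.0358]
 [-0.0115 -0.0011  0.0429]
 [-0.0115  0.0003  0.03  ]
 [-0.0111  0.0003  0.0313]
 [-0.0117  0.0004  0.0365]
 [-0.0117  0.0005  0.0441]
 [-0.0101  0.0052  0.0289]
 [-0.0107  0.0053  0.0324]
 [-0.0107  0.0052  0.0363]
 [-0.0105  0.005   0.0431]]
now tip px pred [[275.93497033 253.11740625]]
[(240, 73, 0.196), (242, 83, 0.196), (244, 59, 0.197), (246, 62, 0.197), (248, 41, 0.197), (250, 67, 0.198), (252, 57, 0.199), (254, 56, 0.2), (256, 39, 0.148), (258, 68, 0.146), (260, 61, 0.144), (262, 55, 0.142), (264, 65, 0.141), (266, 69, 0.137), (268, 59, 0.136), (270, 19, 0.135), (272, 53, 0.133), (274, 45, 0.132)]
side (np.int64(270), np.int64(186)) lowest finger pts [[2.700e+02 1.790e+02 5.833e-01 5.500e-02 1.492e-01]
 [2.710e+02 1.790e+02 5.857e-01 5.360e-02 1.498e-01]
 [2.660e+02 1.780e+02 5.738e-01 5.970e-02 1.500e-01]
 [2.690e+02 1.790e+02 5.804e-01 5.050e-02 1.516e-01]
 [2.690e+02 1.780e+02 5.808e-01 5.450e-02 1.524e-01]
 [2.680e+02 1.780e+02 5.782e-01 5.330e-02 1.531e-01]]
scene (np.int64(283), np.int64(193)) lowest finger pts [[2.820e+02 1.890e+02 5.901e-01 5.130e-02 1.500e-01]
 [2.820e+02 1.880e+02 5.897e-01 5.170e-02 1.521e-01]
 [2.860e+02 1.880e+02 5.949e-01 5.690e-02 1.524e-01]
 [2.880e+02 1.870e+02 5.959e-01 6.090e-02 1.528e-01]
 [2.840e+02 1.890e+02 5.946e-01 5.210e-02 1.531e-01]
 [2.850e+02 1.880e+02 5.944e-01 5.470e-02 1.537e-01]]
```

All three cameras put the fingertips about 25 mm above the reported TCP, and laterally centred on it. I'll therefore find contact by feel, descending slowly below the nominal height with a force stop.

Run:
```python
from h import *
from cell import env,cams
x,y=top(6);env.line_to([x,y,.093],max_speed=.05);env.pause(.15)
print(env.observe()["wrist_force"])
hit=env.line_to([x,y,.077],max_speed=.008,stop_force=1.8)
s=env.observe();z=s["position"][2];F=[]
for k in range(8): F.append(env.observe()["wrist_force"]);env.pause(.03)
print(hit,s["time_s"],z,s["wrist_force"],np.mean(F,0))
f=cams.grab_frame("side");u,v=project(f,[[x,y,.105]])[0].astype(int)
q=np.array([[a,b] for a in range(u-3,u+4) for b in range(v-20,v+5)]);X=px3d(f,q);k=np.hypot(*(X[:,:2]-[x,y]).T)<.03;print("side low",X[k][np.argsort(X[k][:,2])[:5]].round(4))
cv2.imwrite("pics/s3.png",cv2.resize(f["pixels"][v-45:v+45,u-60:u+60,::-1],None,fx=6,fy=6,interpolation=cv2.INTER_CUBIC))
```

```text
[ 0.73785563  0.45362113 -0.00950784]
True 11.6417 0.0830180650321092 [1.49043582 0.4078153  2.14428279] [1.06160854 0.32196002 2.23373704]
side low [[0.5906 0.0501 0.1006]
 [0.5878 0.0474 0.1022]
 [0.5752 0.0478 0.1026]
 [0.5831 0.0519 0.1029]
 [0.5801 0.0465 0.1031]]
```

View pics/s3.png

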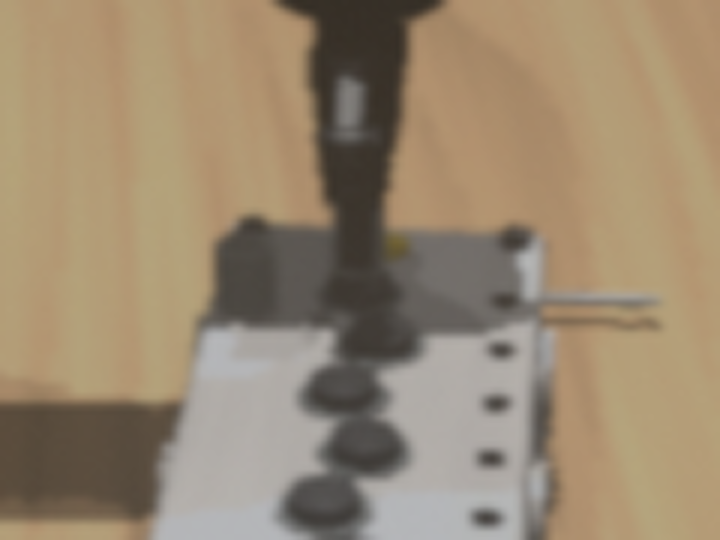

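The fingertip now sits on tappet 6's crown, with contact at TCP z = 0.083 and 2.2 N. I'll push 3.8 mm from there and repeat along the row, each time relative to the felt contact.

Run:
```python
from h import *
from cell import env,cams
def push(i,zc):
    x,y=top(i);over=env.line_to([x,y,zc-.0038],max_speed=.008,stop_force=8);s=env.observe();F=s["wrist_force"][2]
    env.line_to([x,y,.095],max_speed=.04)
    print(i,"contact",round(zc,4),"end",round(s["position"][2],4),"Fz",round(F,2),over,round(s["time_s"],1))
    return not over
ok=push(6,.0830)
for i in(5,4,3,2,1):
    if not ok: break
    x,y=top(i);env.line_to([x,y,.095],max_speed=.06);env.line_to([x,y,.088],max_speed=.04);env.pause(.15)
    hit=env.line_to([x,y,.0795],max_speed=.008,stop_force=1.8);z=env.observe()["position"][2]
    if not hit or not .0812<z<.0845: print(i,"odd contact",hit,z);break
    ok=push(i,z)
print(env.observe()["time_s"])
```

```text
6 contact 0.083 end 0.0789 Fz 1.03 False 12.6
5 contact 0.0822 end 0.0782 Fz 0.79 False 15.7
4 contact 0.0824 end 0.0784 Fz 0.04 False 18.9
3 contact 0.0827 end 0.0787 Fz 0.72 False 22.1
2 contact 0.0823 end 0.0782 Fz 0.85 False 25.3
1 contact 0.0825 end 0.0785 Fz 1.39 False 28.5
29.1
```

Run:
```python
from h import *
from cell import env,cams
env.line_to([.571,-.045,.34],max_speed=.15);env.pause(.2)
f=cams.grab_frame("wrist");f0=dict(np.load("wrist0.npz"))
for i in range(1,7):
    r=[]
    for g in(f0,f):
        u,v=project(g,[[*top(i),.105]])[0].round().astype(int)
        X=px3d(g,[[u+a,v+b] for a in range(-3,4) for b in range(-3,4)]);X=X[X[:,2]<.13];r.append(np.median(X[:,2]) if len(X) else np.nan)
    print(i,np.round(r,4),round((r[0]-r[1])*1e3,1))
print(env.observe()["time_s"])
cv2.imwrite("pics/w2.png",f["pixels"][:,:,::-1])
```

```text
1 [0.1075 0.1025] 5.0
2 [0.1071 0.1021] 5.0
3 [0.1078 0.1027] 5.1
4 [0.1074 0.1023] 5.1
5 [0.1073 0.102 ] 5.3
6 [0.1078 0.1028] 5.0
31.275
```

View pics/w2.png

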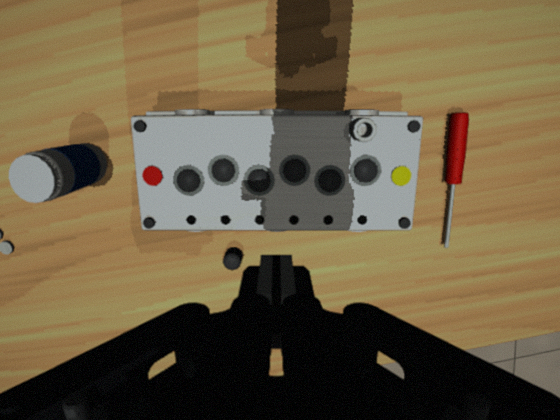

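All six tappets now sit about 5 mm lower than before (4–5.5 mm below fully up). The socket (363,129), can, spare tappet and screwdriver haven't moved, and the arm is clear.

```bash
python3 -c "
from cell import env
print(env.hand_in())"
```

```text
the job is handed in; nothing more can be done
None
```

All six tappets were dipped in order from the yellow disc to the red one (6 to 1) and slid freely; by wrist-camera depth each moved about 5 mm rather than the 4 mm asked, contact was light, nothing else was disturbed, and the job is handed in (no verdict was shown).

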